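# Set the boot scraper up for soles

### The arm

A 6-joint arm with a two-finger parallel gripper is mounted at the origin on the work surface. World frame = base frame: x ahead of the robot, y to its left, z up, the work surface at z = 0. Lengths are in m, angles in rad, forces in N, time in s.
With the tool pointing down it reaches from about 0.35 to 0.975 m from the base axis. Payload 4.9 kg.
Tool frame: the origin (TCP) lies at the very end of the fingers, on their centre line; the grasp point (between the pads) lies 19 mm behind it; z points along the fingers, y is the line along which they close (so a half turn about z gives the same grasp; the last joint's range is limited). The gripper opens to 85 mm and grips with 20 to 120 N. Pads are 22 mm wide; open, the fingers measure 114 mm over their backs; the gripper's body (76 mm by 85 mm) begins 54 mm behind the grasp point. The pads swing forward as they close: fully open they stand 13 mm farther back than shut.
Start: joints at [1.006, 0.053, 1.613, -0, 1.476, -0.119], TCP at [0.269, 0.564, 0.231] pointing down, gripper open.
Joint ranges: [-3.01, 3.01], [-1.01, 2.22], [0.06, 2.58], [-1.02, 4.17], [0.09, 2.62], [-3.14, 3.14]. Speed limits (rad/s): [2.57, 2.57, 3.14, 3.14, 3.14, 3.14].

### API

Orientations are given as a rotation vector (axis times angle).
In Python, from station import get_obs, get_image, get_calibration, finish_job gives the robot as it stands.
- The arm moves only by the tool servo_tool, never from a script. Its argument "increments" is a list of rows, each a list of 5 numbers: the opening, from 0 (shut) to 1 (fully open), then the shift along the tool's x, y, z in mm, then the turn about the tool's z in degrees. In form: [[jaw, tx, ty, tz, spin], ...]. A call has 1 to 12 rows; each row shifts and turns the commanded pose from where the row before left it, along the tool's axes as they then stand; what a row does not reach is not made up. A row lasts 1/8 s, in which the tool goes at most 62.5 mm and 10.7 degrees, less where a joint would pass 70% of its speed; a pose out of reach is approached as far as the arm can. A call is refused whole if a number of a shift passes 62.5 or a number of a turn 10.7, either way. A call with a gripper value outside its range is refused whole. The fingers move at their own pace and stop on an object; "force" is the grip in N (left out, the last holds). Time passes only in rows, so rows that do not move let the fingers close. It gives the time, the measured TCP pose, the force, the opening and the grip force at its end, in the units of the state.
- get_obs(): the state, without advancing time (a new reading comes with each control period).
- get_image(name): name is "scene" or "top"; returns the picture (420x560x3 uint8, red, green, blue); there is no depth.
- get_calibration(name): a dict with "fx", "fy", "cx", "cy" (pixels), "dist_coeffs" ([k1, k2, p1, p2, k3] as OpenCV has them; the pictures are not rectified), "R" (3x3) and "t" (3): a world point X has camera coordinates R X + t. Camera axes: x right, y down, z forward; pixel columns grow to the right and rows downward; lengths in m; the calibration is good to about 2 mm. A picture is of the moment at which its call begins. get_calibration takes no time and is no camera call.
- finish_job(): hands the job in; it is judged then, once.
The state is a dict: "t": time; "q": joint angles; "dq": joint speeds; "effort": joint torques, N m; "tool_pos": TCP position; "tool_rot": TCP orientation; "contact_force": force on the tool from outside, world axes, zero at the start; "wrist_torque": the same for the moment, N m; "opening": finger opening in m; "grip_force": force on a finger pad.
Only numpy, scipy, OpenCV 4.12 (cv2) and the standard library are available. Lean on these libraries where they do the work, as an engineer would, in place of code of your own. Each camera call takes 0.05 s, during which the arm holds its last target. There are 200 camera calls.

### The job

Set the boot scraper up for cleaning soles: open its clamp with the foot lever, take out the sole brush that stands on end there, turn it so that it lies on its wooden back, bristles up, in the middle of the clamp with its length along the jaws, and clamp it tight again with the lever. Stand every round side brush from the bench upright, fully down in a cup of the scraper, any cup, one in each, with its bristles turned squarely towards the middle of the scraper where the boot passes. Leave the mug, flashlight, padlock and paperweight where they are.

Things in the scene. Friction and masses are not known exactly. Their poses are not given: they have to be found in the camera images.
- scraper: cast aluminium boot scraper, fixed to the bench: base 14 mm thick, 235 by 320 mm; brush clamp in the middle, two cups left (+y), two right (-y), steel scraper bar 54 mm high along the far edge (115 to 121 mm out), foot lever beyond the right edge. Origin: on the bench under the clamp's middle; z up, x away from the robot at yaw 0 (boots pass along x between the cups), y left
- seat (a point): centre of the clamp's flat seat, on the base 14 mm above the bench, midway between the closed jaws; axes as the scraper's. The jaws close along y; each is 70 mm long (along x), 14 to 16 mm thick and stands only 16 mm above the seat. The fixed jaw's face is at y = +25 mm
- jaw (a joint): how far the sliding jaw (on the -y side) stands open, m: 0 = jaws 50 mm apart, just holding the 50 mm wide brush; 0.016 = fully open, 66 mm apart; its face is at y = -25 mm minus this value. Moved by the foot lever, 0.0356 m for each rad; it pushes a brush on the seat across to the fixed jaw
- lever (a joint): angle of the rocking foot lever, rad: 0 = brush clamped, near end down; 0.45 = clamp fully open, far end down. Stays where it is left. 5 to 8 N pressed on an end moves lever and jaw; the end travels some 20 mm down
- lever_near (a point): top face of the lever's near end, 45 mm from its pivot towards the scraper's -x: press it down to CLAMP, until it stops. The lever is a plate 110 by 50 by 6 mm, long side along the scraper's x, on a pivot 36 mm above the bench, 205 mm to the right (-y) of the clamp's middle
- lever_far (a point): top face of the lever's far end, 45 mm from its pivot towards the scraper's +x: press it down to OPEN the clamp
- brush: sole brush: block 100 mm long (its z), 50 wide (y, the faces the jaws hold; a gripper can hold them above the jaws), 68 thick (x), 0.2 kg. Wood from x = -14 to +34 mm (bare back); brown bristles, 4 mm in from the edges, from -34 to -14, pointing along -x. Starts on end in the clamp, z up, bristles towards the scraper's -x. Origin: centre of the end it stands on at the start
- brush_tips (a point): centre of the brush's bristle tips (x = -34 mm, z = 50 mm in the brush's axes); 68 mm above the seat when the brush lies on its back there
- socket_a (a point): centre of the floor of the near left cup for a side brush: bore 70 mm, wall 5 mm, rim 18 mm above this floor, which is 14 mm above the bench; the middle of the scraper lies towards its -y
- socket_b (a point): centre of the floor of the far left cup for a side brush: bore 70 mm, wall 5 mm, rim 18 mm above this floor, which is 14 mm above the bench; the middle of the scraper lies towards its -y
- socket_c (a point): centre of the floor of the near right cup for a side brush: bore 70 mm, wall 5 mm, rim 18 mm above this floor, which is 14 mm above the bench; the middle of the scraper lies towards its +y
- socket_d (a point): centre of the floor of the far right cup for a side brush: bore 70 mm, wall 5 mm, rim 18 mm above this floor, which is 14 mm above the bench; the middle of the scraper lies towards its +y
- side1: a round side brush on its foot, 106 mm tall, 0.24 kg: cast aluminium foot 64 mm across (56 at its bevelled lower edge), 20 mm high; 32 mm wooden core; round wooden knob 38 mm across from 76 to 106 mm up (hold it here); brown bristles on one side only, reaching 34 mm from the axis, 24 to 66 mm up. Origin: centre of the foot's underside; z up; bristles point along its +x. May be absent (None)
- side1_bristles (a point): the middle of side1's bristle tips, 34 mm from its axis, 45 mm up
- side2: another round side brush, the same as side1; may be absent (None)
- side2_bristles (a point): the middle of side2's bristle tips, 34 mm from its axis, 45 mm up
- side3: another round side brush, the same as side1; may be absent (None)
- side3_bristles (a point): the middle of side3's bristle tips, 34 mm from its axis, 45 mm up
- side4: another round side brush, the same as side1; may be absent (None)
- side4_bristles (a point): the middle of side4's bristle tips, 34 mm from its axis, 45 mm up
- mug: a white ceramic mug, 84 mm across, 95 mm tall, handle at its +y; origin under its centre. Not part of the job
- flashlight: a green plastic flashlight lying along its x, 150 mm long, 42 mm thick at the head; origin on the bench under it. Not part of the job
- padlock: a steel padlock lying flat, 92 by 48 by 24 mm; origin under the middle of its body. Not part of the job
- paperweight: a glass paperweight, 72 mm across, 48 mm tall; origin under its centre. Not part of the job
Not all that is in view belongs to the job. What is shaped like the side2 but orange is not meant. Leave any yellow look-alike of the side1 alone.

How it is judged:
On the way, in this order (a step that is already met when the one before it is completed fails the run):
1. the clamp has been opened with the lever while the sole brush still stands in it (value of joint jaw above 0.012 m and horizontal distance between brush and seat below 0.02 m), for 0.2 s.
2. with the jaws open, the sole brush lies on its back on the seat between them, bristles up (horizontal distance between brush_tips and seat below 0.02 m and z of brush_tips in the frame of seat between 0.062 and 0.074 m and angle between the y axis of brush and the y axis of scraper, either way round below 0.15 rad and value of joint jaw above 0.006 m), for 0.2 s.
At the end, for the whole second after the job is handed in: Sole brush on its back on the seat, bristles up, its tips within 20 mm in plan and 6 mm in height and 0.15 rad of square; jaw joint under 0.003 m. Every side brush present upright (0.10 rad), within 6 mm of a cup's centre and 5 mm of its floor, bristles within 0.35 rad of facing inward. All at rest (horizontal distance between brush_tips and seat below 0.02 m and z of brush_tips in the frame of seat between 0.062 and 0.074 m and angle between the y axis of brush and the y axis of scraper, either way round below 0.15 rad and value of joint jaw below 0.003 m and linear speed of each of brush, side1, side2, side3, side4 below 0.02 m/s and angle between each of side1, side2, side3, side4's own z axis and vertical below 0.1 rad and angle between the x axis of each of side1, side2, side3, side4 and the y axis of scraper, either way round below 0.35 rad and ((horizontal distance between side1 and socket_a below 0.006 m and z of side1 in the frame of socket_a below 0.005 m and y of side1_bristles in the frame of socket_a below -0.028 m) or (horizontal distance between side1 and socket_b below 0.006 m and z of side1 in the frame of socket_b below 0.005 m and y of side1_bristles in the frame of socket_b below -0.028 m) or (horizontal distance between side1 and socket_c below 0.006 m and z of side1 in the frame of socket_c below 0.005 m and y of side1_bristles in the frame of socket_c above 0.028 m) or (horizontal distance between side1 and socket_d below 0.006 m and z of side1 in the frame of socket_d below 0.005 m and y of side1_bristles in the frame of socket_d above 0.028 m)) and ((horizontal distance between side2 and socket_a below 0.006 m and z of side2 in the frame of socket_a below 0.005 m and y of side2_bristles in the frame of socket_a below -0.028 m) or (horizontal distance between side2 and socket_b below 0.006 m and z of side2 in the frame of socket_b below 0.005 m and y of side2_bristles in the frame of socket_b below -0.028 m) or (horizontal distance between side2 and socket_c below 0.006 m and z of side2 in the frame of socket_c below 0.005 m and y of side2_bristles in the frame of socket_c above 0.028 m) or (horizontal distance between side2 and socket_d below 0.006 m and z of side2 in the frame of socket_d below 0.005 m and y of side2_bristles in the frame of socket_d above 0.028 m)) and ((horizontal distance between side3 and socket_a below 0.006 m and z of side3 in the frame of socket_a below 0.005 m and y of side3_bristles in the frame of socket_a below -0.028 m) or (horizontal distance between side3 and socket_b below 0.006 m and z of side3 in the frame of socket_b below 0.005 m and y of side3_bristles in the frame of socket_b below -0.028 m) or (horizontal distance between side3 and socket_c below 0.006 m and z of side3 in the frame of socket_c below 0.005 m and y of side3_bristles in the frame of socket_c above 0.028 m) or (horizontal distance between side3 and socket_d below 0.006 m and z of side3 in the frame of socket_d below 0.005 m and y of side3_bristles in the frame of socket_d above 0.028 m)) and ((horizontal distance between side4 and socket_a below 0.006 m and z of side4 in the frame of socket_a below 0.005 m and y of side4_bristles in the frame of socket_a below -0.028 m) or (horizontal distance between side4 and socket_b below 0.006 m and z of side4 in the frame of socket_b below 0.005 m and y of side4_bristles in the frame of socket_b below -0.028 m) or (horizontal distance between side4 and socket_c below 0.006 m and z of side4 in the frame of socket_c below 0.005 m and y of side4_bristles in the frame of socket_c above 0.028 m) or (horizontal distance between side4 and socket_d below 0.006 m and z of side4 in the frame of socket_d below 0.005 m and y of side4_bristles in the frame of socket_d above 0.028 m))); the robot touches nothing.
It fails at once if the mug is shifted by more than 30 mm (distance of mug from where it was at the start of the episode above 0.03 m).
It fails at once if the flashlight is shifted by more than 30 mm (distance of flashlight from where it was at the start of the episode above 0.03 m).
It fails at once if the padlock is shifted by more than 30 mm (distance of padlock from where it was at the start of the episode above 0.03 m).
It fails at once if the paperweight is shifted by more than 30 mm (distance of paperweight from where it was at the start of the episode above 0.03 m).
Of side1, side2, side3, side4 only 3 to 4 are there at a start; the rules pass over those that are not, and their reading is None.
At some moment in a run one of side1, side2, side3, side4 may be knocked a few centimetres aside while the robot is not near it.
It also fails if it takes over 210 s, if anything falls off the work surface, if the arm or the gripper's body presses on something with over 40 N, if the wrist force passes 120 N, or if a joint passes its speed limit or range.

## Working session

There is one attempt and no reset: what is moved stays moved. The work goes in short steps, Python scripts to look and compute and a tool call to move; the robot and the scene stay as the last step left them, time stands still between calls to the robot, and variables do not carry over. Pictures are saved under pics/ and viewed, at most 16 in all, crops included, and the job is handed in when it is done.

Besides the shell and the picture viewer there is one more tool, called after "Request:" by a JSON object that holds its "method" and its "body", one argument or row to a line. servo_tool: Moves the arm, as the interface text tells. Its arguments: {"type":"object","properties":{"increments":{"type":"array"},"force":{"type":"number"}},"required":["increments"]}

```bash
mkdir -p pics
python3 - <<'E'
from station import *
import cv2, json
for n in ("scene","top"):
    im=get_image(n); cv2.imwrite(f"pics/{n}0.png",im[:,:,::-1]); 
    c=get_calibration(n); print(n,{k:(v.tolist() if hasattr(v,'tolist') else v) for k,v in c.items()})
print(get_obs())
E
```

```text
scene {'fx': 444.30682730895, 'fy': 444.30682730895, 'cx': 277.60584511122255, 'cy': 206.5648875233363, 'dist_coeffs': [-0.11055376987539069, 0.0, 0.0, 0.0, 0.0], 'R': [[-0.6982508991785175, 0.7155661430091351, -0.02026762875675747], [0.5213264232215028, 0.4889009510058679, -0.6994244923911604], [-0.49057562337265215, -0.4989398311265477, -0.7144190665624381]], 't': [0.41916453611494053, -0.23741507913692034, 1.3583546289273352]}
top {'fx': 427.6661998878506, 'fy': 427.6661998878506, 'cx': 279.9122841361503, 'cy': 205.3991063849146, 'dist_coeffs': [-0.09276191933463636, 0.0, 0.0, 0.0, 0.0], 'R': [[-0.003857848336890592, -0.9998430423838675, 0.017291836304495805], [-0.9931959859425297, 0.0018184120951939124, -0.11644065821309338], [0.11639093828067512, -0.01762339280683438, -0.9930471114263009]], 't': [-0.037129388615039685, 0.5510387755706662, 0.8755960192940184]}
{'t': 0.1, 'q': array([ 1.00602006e+00,  5.33318648e-02,  1.61414924e+00, -1.60990163e-05,
        1.47601849e+00, -1.18994398e-01]), 'dq': array([ 0.00073963,  0.00062601, -0.00279024, -0.00099235, -0.00038712,
       -0.0006664 ]), 'effort': array([ 6.04145316e-05, -3.94904029e+01, -3.71363676e+01, -1.39374406e-04,
        3.92893940e-03,  2.43982311e-05]), 'tool_pos': array([0.26917251, 0.56343922, 0.23016498]), 'tool_rot': array([-6.94308307e-01, -3.06326796e+00,  2.82992968e-03]), 'contact_force': array([0.63742531, 0.05337575, 0.29844666]), 'wrist_torque': array([ 0.01918667, -0.01519893, -0.01498335]), 'grip_force': 0.0, 'opening': 0.08543578691310141}
```

View pics/scene0.png

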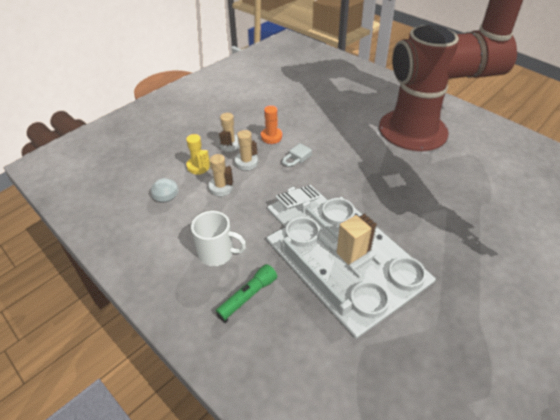

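View pics/top0.png

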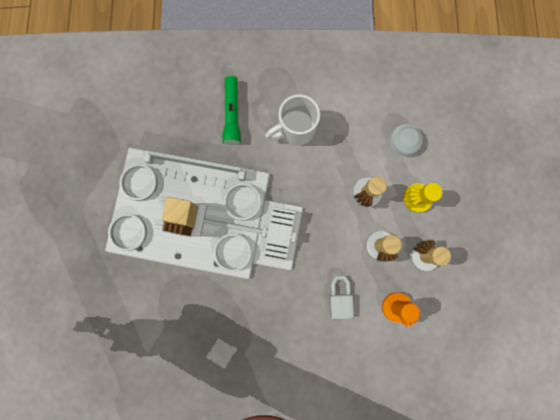

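Look-alikes of the side brushes (top view): real ones at (370,190), (383,246), (430,256), with grey feet and brown bristles. Decoys are the yellow one at (420,197) and the orange one at (400,308). The sole brush stands at (178,215), and the lever is at (280,235). Next I'll take close crops.

Run:
```python
import cv2
def crop(n,x0,y0,x1,y1,s,o):
    im=cv2.imread(f"pics/{n}0.png")[y0:y1,x0:x1]; im=cv2.resize(im,None,fx=s,fy=s,interpolation=cv2.INTER_CUBIC)
    for k in range((x0+9)//10*10,x1,10):
        cv2.line(im,(int((k-x0+.5)*s),0),(int((k-x0+.5)*s),8 if k%50 else 16),(0,0,255),1)
        if k%20==0: cv2.putText(im,str(k),(int((k-x0+.5)*s)-10,24),0,.35,(0,0,255),1)
    for k in range((y0+9)//10*10,y1,10):
        cv2.line(im,(0,int((k-y0+.5)*s)),(8,int((k-y0+.5)*s)),(0,0,255),1)
        if k%20==0: cv2.putText(im,str(k),(10,int((k-y0+.5)*s)+4),0,.35,(0,0,255),1)
    cv2.imwrite(f"pics/{o}.png",im)
crop("top",104,145,304,285,4,"ct_scr"); crop("scene",262,180,442,330,4,"cs_scr")
a=crop("top",345,165,465,275,5,"ct_sb"); crop("scene",180,95,290,200,5.5,"cs_sb")
```

```text
(no output)
```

View pics/ct_scr.png

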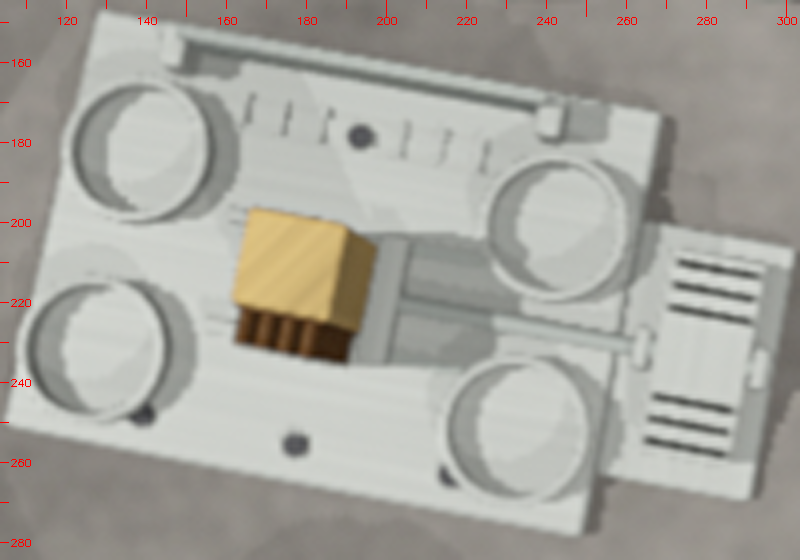

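View pics/cs_scr.png

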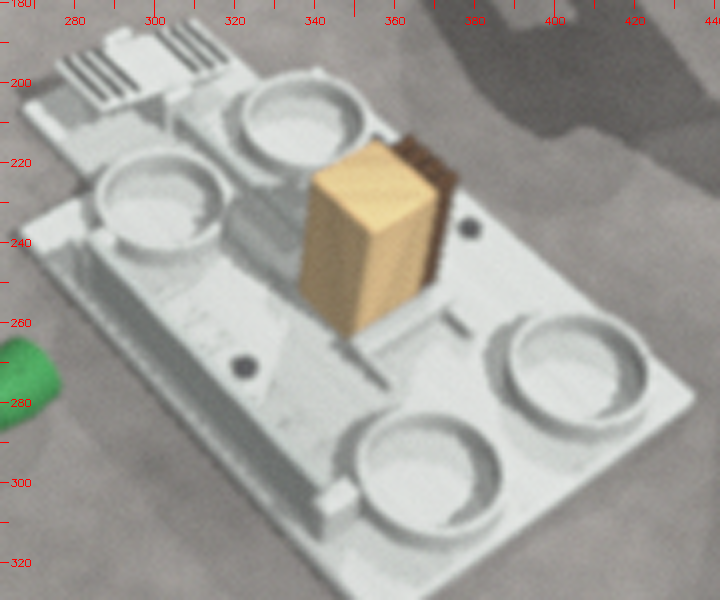

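View pics/ct_sb.png

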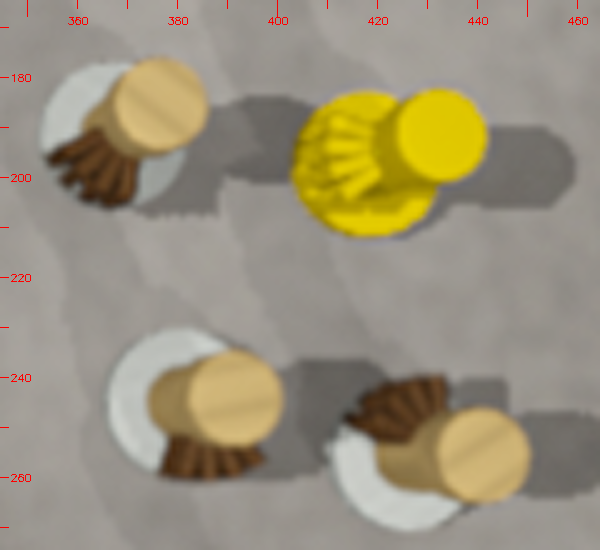

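View pics/cs_sb.png

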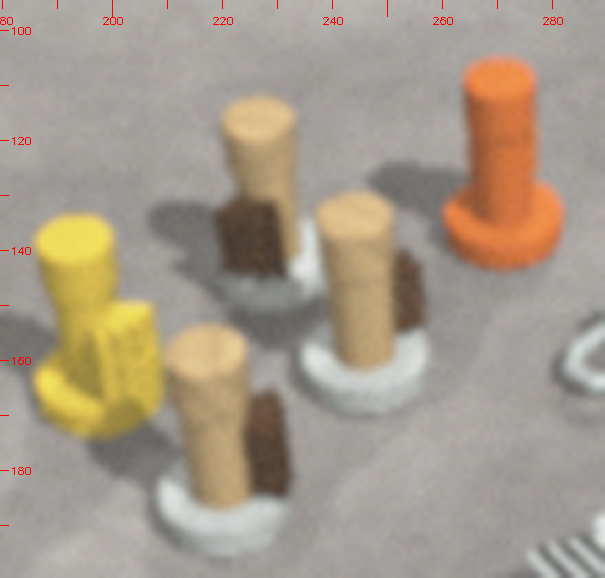

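```bash
cat > h.py <<'E'
import numpy as np, cv2
from station import *
from scipy.optimize import least_squares
C={n:{k:np.array(v) if k in("R","t","dist_coeffs") else v for k,v in get_calibration(n).items()} for n in("scene","top")}
def K(c): return np.array([[c["fx"],0,c["cx"]],[0,c["fy"],c["cy"]],[0,0,1.]])
def proj(n,P):
    c=C[n]; return cv2.projectPoints(np.atleast_2d(np.array(P,float)),cv2.Rodrigues(c["R"])[0],c["t"],K(c),c["dist_coeffs"])[0][:,0]
def ray(n,uv):
    c=C[n]; u=cv2.undistortPoints(np.array([[uv]],float),K(c),c["dist_coeffs"])[0,0]
    return -c["R"].T@c["t"], c["R"].T@np.array([*u,1])
def onz(n,uv,z):
    o,d=ray(n,uv); return (o+d*(z-o[2])/d[2])[:3]
def tri(uvs):
    A=np.zeros((3,3));b=np.zeros(3)
    for n,uv in uvs.items():
        o,d=ray(n,uv); d/=np.linalg.norm(d); M=np.eye(3)-np.outer(d,d); A+=M;b+=M@o
    return np.linalg.solve(A,b)
def Rz(a): return np.array([[np.cos(a),-np.sin(a)],[np.sin(a),np.cos(a)]])
E
cat > m.py <<'E'
from h import *
T=lambda p:(p[0]/4+103.5,p[1]/4+144.5); S=lambda p:(p[0]/4+261.5,p[1]/4+179.5)
t=lambda p:(p[0]/5+344.5,p[1]/5+164.5); s=lambda p:(p[0]/5.5+179.5,p[1]/5.5+94.5)
# cups b(far left) a(near left) d c
ct=[T((142,150)),T((97,348)),T((558,228)),T((517,430))]
cs=[S((430,473)),S((579,371)),S((160,200)),S((304,122))]
for a,b in zip(ct,cs): print("cup",tri(dict(top=a,scene=b)).round(4),onz("top",a,.032).round(4))
cor=[T((100,12)),T((660,112)),T((582,535)),T((8,425))]
loc=np.array([[.1175,.16],[.1175,-.16],[-.1175,-.16],[-.1175,.16]])
obs=np.array(cor+ct)
def f(p):
    L=np.vstack([loc,[[p[3],p[4]],[-p[3],p[4]],[p[3],-p[4]],[-p[3],-p[4]]]])
    W=L@Rz(p[2]).T+p[:2]; z=[.014]*4+[.032]*4
    return (proj("top",np.c_[W,z])-obs).ravel()
r=least_squares(f,[.5,.25,-.2,.06,.12]); print("scraper",r.x.round(4)); print(r.fun.round(1))
def g(n,p,z): return onz(n,p,z)[:2]
fs=[S((695,395)),S((18,235))]
for q in fs: print(((g("scene",q,.014)-r.x[:2])@Rz(r.x[2])).round(4))
for q in [(253,207),(343,226),(325,322),(233,300)]: print("br",((g("top",T(q),.114)-r.x[:2])@Rz(r.x[2])).round(4))
for k,kt,ft,ks,bt in [("P1",(160,105),(113,135),(207,350),(80,185)),("P2",(235,398),(182,403),(356,215),(210,475)),("P3",(484,455),(408,458),(259,118),(395,390))]:
    X=tri(dict(top=t(kt),scene=s(ks))); c=g("top",t(kt),.106); b=g("top",t(bt),.05)
    print(k,X.round(4),c.round(4),g("top",t(ft),.01).round(4),"bristle",(b-c).round(3),np.arctan2(*(b-c)[::-1]).round(2))
E
python3 m.py
```

```text
cup [0.6027 0.2664 0.0262] [0.6022 0.2639 0.032 ]
cup [0.4955 0.2872 0.0267] [0.4958 0.2845 0.032 ]
cup [0.5599 0.0399 0.0288] [0.5595 0.0397 0.032 ]
cup [0.4526 0.0612 0.0286] [0.4527 0.0607 0.032 ]
scraper [ 0.5338  0.1621 -0.1849  0.0544  0.1142]
[-0.7  1.9  1.1  2.6  0.4  3.9 -1.3  3.4 -0.1 -2.8  0.2 -2.6 -0.1 -3.2
  0.4 -3.1]
[-0.11    0.1612]
[ 0.1242 -0.153 ]
br [0.0217 0.0246]
br [ 0.0206 -0.0205]
br [-0.0265 -0.0215]
br [-0.0243  0.0246]
P1 [ 0.5811 -0.228   0.108 ] [ 0.5816 -0.2287] [ 0.584  -0.2312] bristle [-0.025  0.021] 2.44
P2 [ 0.4653 -0.2539  0.1081] [ 0.4658 -0.255 ] [ 0.4662 -0.2584] bristle [-0.03  -0.004] -3.0
P3 [ 0.442  -0.3529  0.1077] [ 0.4426 -0.3543] [ 0.4414 -0.3583] bristle [0.027 0.015] 0.5
```

```bash
cat >> m.py <<'E'
print("---")
g2=lambda q,z:((g("top",T(q),z)-r.x[:2])@Rz(r.x[2])).round(4)
for nm,q,z in [("barL",(185,38),.054),("barR",(540,103),.054),("jawf1",(386,236),.03),("jawf2",(410,238),.03),("jawn1",(354,362),.03),("jawn2",(392,363),.03),
 ("st1",(720,268),.049),("st6",(685,447),.033),("stf",(712,292),.046),("stn",(690,425),.034),("edgeL1",(100,12),.014)]+[("cor",c,.014) for c in [(100,12),(660,112),(582,535),(8,425)]]+[("cup",c,.032) for c in [(142,150),(97,348),(558,228),(517,430)]]: print(nm,g2(q,z))
E
python3 m.py | sed -n '/---/,$p'
```

```text
---
barL [0.1087 0.0958]
barR [ 0.1083 -0.0958]
jawf1 [ 0.0271 -0.0261]
jawf2 [ 0.0284 -0.0389]
jawn1 [-0.0417 -0.0228]
jawn2 [-0.0386 -0.0428]
st1 [ 0.0406 -0.204 ]
st6 [-0.0538 -0.2029]
stf [ 0.0278 -0.2022]
stn [-0.042  -0.2034]
edgeL1 [0.122  0.1595]
cor [0.122  0.1595]
cor [ 0.1227 -0.1566]
cor [-0.1096 -0.1576]
cor [-0.1098  0.1588]
cup [0.0485 0.1126]
cup [-0.0598  0.1133]
cup [ 0.0478 -0.1156]
cup [-0.061  -0.1147]
```

Request:
{"method": "servo_tool", "body": {
  "increments": [
    [0,0,0,0,-7.4],
    [0,0,0,0,-7.4],
    [0,-30,-45,0,0],
    [0,-30,-45,0,0],
    [0,-30,-45,0,0],
    [0,-30,-45,0,0],
    [0,-30,-45,0,0],
    [0,-30,-45,0,0],
    [0,-30,-45,0,0],
    [0,-30,-45,0,0],
    [0,-30,-45,0,0],
    [0,-30,-45,0,0]
  ]
}}

```text
t: 1.6
tool_pos: [0.4805, 0.0641, 0.2309]
tool_rot: [-0.294, -3.128, -0.0]
contact_force: [1.1, 1.3, 0.9]
opening: 0.0001
grip_force: 0.0
```

```bash
cat > w.py <<'E'
import numpy as np,sys
from station import get_obs
from scipy.spatial.transform import Rotation as Ro
O=np.array([.5275,.1622]);A=-.188
def pose():
    o=get_obs(); M=Ro.from_rotvec(o["tool_rot"]).as_matrix(); p=np.array(o["tool_pos"])
    c,s=np.cos(A),np.sin(A); d=p[:2]-O
    ya=np.degrees(np.arctan2(M[1,1],M[0,1])-A)-90
    return o,M,p,np.array([c*d[0]+s*d[1],-s*d[0]+c*d[1],p[2]]),ya
if __name__=="__main__":
    o,M,p,L,ya=pose()
    print("t",round(o["t"],2),"world",(p*1e3).round(1),"scr mm",(L*1e3).round(1),"yaw(y vs scr y) deg",round(ya,1),"z",M[:,2].round(3),"F",o["contact_force"].round(1),"open",round(o["opening"],4),"grip",o["grip_force"],"q6",round(o["q"][5],2))
    if len(sys.argv)>3: # target in world mm + yaw deg world of tool y
        T=np.array([float(a) for a in sys.argv[1:4]])/1e3
        print("tool delta mm",((M.T@(T-p))*1e3).round(1))
E
python3 w.py
```

```text
t 1.6 world [480.5  64.1 230.9] scr mm [ -27.9 -105.1  230.9] yaw(y vs scr y) deg 0.0 z [-0.  0. -1.] F [1.1 1.3 0.9] open 0.0001 grip 0.0 q6 -1.4
```

Request:
{"method": "servo_tool", "body": {
  "increments": [
    [0,-25,-34,0,0],
    [0,-24,-33,30,0],
    [0,-24,-33,40,0],
    [0,0,0,45,0],
    [0,0,0,45,0],
    [0,0,0,10,0],
    [0,0,0,5,0],
    [0,0,0,5,0],
    [0,0,0,5,0],
    [0,0,0,5,0],
    [0,0,0,5,0],
    [0,0,0,3,0]
  ]
}}

```text
t: 3.1
tool_pos: [0.5343, -0.0462, 0.0337]
tool_rot: [0.294, 3.126, -0.0]
contact_force: [3.1, -0.7, 4.0]
opening: 0.0005
grip_force: 2.0
```

```bash
python3 w.py
```

```text
t 3.1 world [534.3 -46.2  33.7] scr mm [  45.6 -203.4   33.7] yaw(y vs scr y) deg 0.0 z [ 0.002 -0.    -1.   ] F [ 3.1 -0.7  4. ] open 0.0005 grip 2.0360859017819166 q6 -1.61
```

Request:
{"method": "servo_tool", "body": {
  "increments": [
    [0,0,0,2,0],
    [0,0,0,2,0],
    [0,0,0,1,0],
    [0,0,0,1,0],
    [0,0,0,1,0],
    [0,0,0,0,0]
  ]
}}

```text
t: 3.85
tool_pos: [0.5339, -0.0461, 0.0298]
tool_rot: [-0.293, -3.126, 0.0]
contact_force: [-7.0, 1.4, 24.6]
opening: 0.0001
grip_force: 11.2
```

Request:
{"method": "servo_tool", "body": {
  "increments": [
    [0,0,0,-45,0],
    [0,0,0,-45,0],
    [0.5,5,20,-45,0],
    [1,8,32,0,0],
    [1,8,32,0,0],
    [1,9,32,0,0],
    [1,9,32,0,0],
    [1,9,32,0,0],
    [1,9,25,0,0],
    [1,0,0,0,0],
    [1,0,0,0,0]
  ]
}}

```text
t: 5.22
tool_pos: [0.5146, 0.1654, 0.16]
tool_rot: [-0.294, -3.125, 0.002]
contact_force: [0.8, 0.8, -0.1]
opening: 0.0851
grip_force: 0.0
```

```bash
python3 w.py; python3 -c "
from station import *;import cv2
cv2.imwrite('pics/s1.png',get_image('scene')[120:340,180:460,::-1].repeat(2,0).repeat(2,1))"
```

```text
t 5.22 world [514.6 165.4 160. ] scr mm [-13.2   0.7 160. ] yaw(y vs scr y) deg 0.0 z [-0.003 -0.001 -1.   ] F [ 0.8  0.8 -0.1] open 0.0851 grip 0.0 q6 -1.21
```

View pics/s1.png

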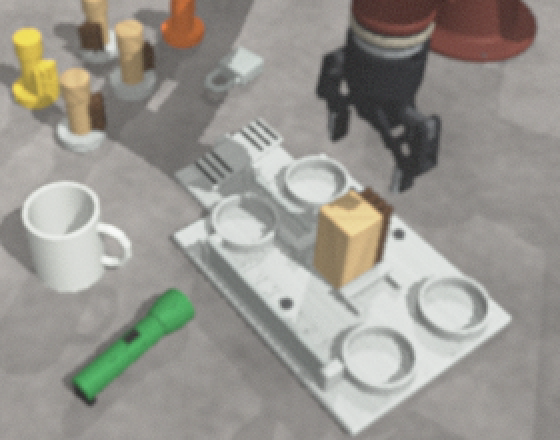

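The far end of the lever is down, the jaw has slid away, and the brush still stands at crop (350,240). Now I'll grasp it.

Request:
{"method": "servo_tool", "body": {
  "increments": [
    [1,0,1,30,0],
    [1,0,0,30,0],
    [1,0,0,28,0],
    [0,0,0,0,0],
    [0,0,0,0,0],
    [0,0,0,0,0],
    [0,0,0,0,0],
    [0,0,0,-15,0],
    [0,0,0,-15,0],
    [0,0,0,0,0]
  ],
  "force": 25
}}

```text
t: 6.52
tool_pos: [0.5174, 0.1674, 0.106]
tool_rot: [0.294, 3.123, 0.002]
contact_force: [0.1, 0.2, -2.1]
opening: 0.0496
grip_force: 34.4
```

```bash
python3 w.py; python3 -c "
from station import *;import cv2
cv2.imwrite('pics/s2.png',get_image('scene')[150:340,240:460,::-1].repeat(3,0).repeat(3,1))"
```

```text
t 6.53 world [517.4 167.4 106. ] scr mm [-10.9   3.2 106. ] yaw(y vs scr y) deg 0.0 z [ 0.005  0.001 -1.   ] F [ 0.1  0.2 -2.1] open 0.0496 grip 34.36694025993347 q6 -1.21
```

View pics/s2.png

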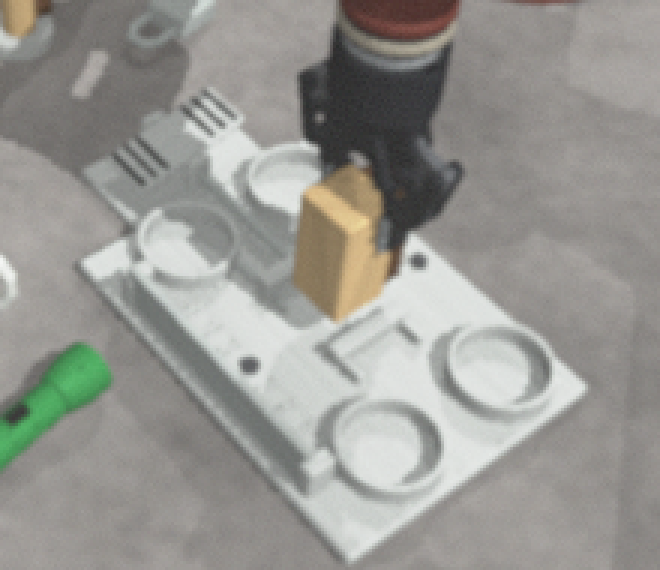

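Request:
{"method": "servo_tool", "body": {
  "increments": [
    [0,20,-4,0,0],
    [0,20,-4,0,0],
    [0,20,0,0,0],
    [0,18,0,0,0],
    [0,0,0,10,0],
    [0,0,0,10,0],
    [0,0,0,5,0],
    [0,0,0,4,0],
    [0,0,0,0,0]
  ],
  "force": 20
}}

```text
t: 7.7
tool_pos: [0.4382, 0.1737, 0.0744]
tool_rot: [0.294, 3.127, 0.0]
contact_force: [-0.5, 0.3, -1.5]
opening: 0.0497
grip_force: 33.0
```

```bash
python3 w.py
```

```text
t 7.7 world [438.2 173.7  74.4] scr mm [-89.8  -5.4  74.4] yaw(y vs scr y) deg 0.0 z [ 0.  0. -1.] F [-0.5  0.3 -1.5] open 0.0497 grip 33.000608682632446 q6 -1.16
```

Request:
{"method": "servo_tool", "body": {
  "increments": [
    [0,0,0,2,0],
    [0,0,0,2,0],
    [0,-7,0,-3,0],
    [0,-7,0,-2,0],
    [0,-8,0,-2,0],
    [0,-8,0,-1,0],
    [0,-8,0,0,0],
    [0,-8,0,0,0],
    [0,0,0,0,0]
  ]
}}

```text
t: 8.82
tool_pos: [0.4834, 0.165, 0.0783]
tool_rot: [-0.295, -3.128, -0.0]
contact_force: [-0.6, 0.5, -1.8]
opening: 0.0496
grip_force: 33.1
```

```bash
python3 w.py; python3 -c "
from station import *;import cv2
cv2.imwrite('pics/s3.png',get_image('scene')[150:340,240:460,::-1].repeat(3,0).repeat(3,1))"
```

```text
t 8.82 world [483.4 165.   78.3] scr mm [-43.8  -5.5  78.3] yaw(y vs scr y) deg 0.0 z [-0.  0. -1.] F [-0.6  0.5 -1.8] open 0.0496 grip 33.097127079963684 q6 -1.2
```

View pics/s3.png

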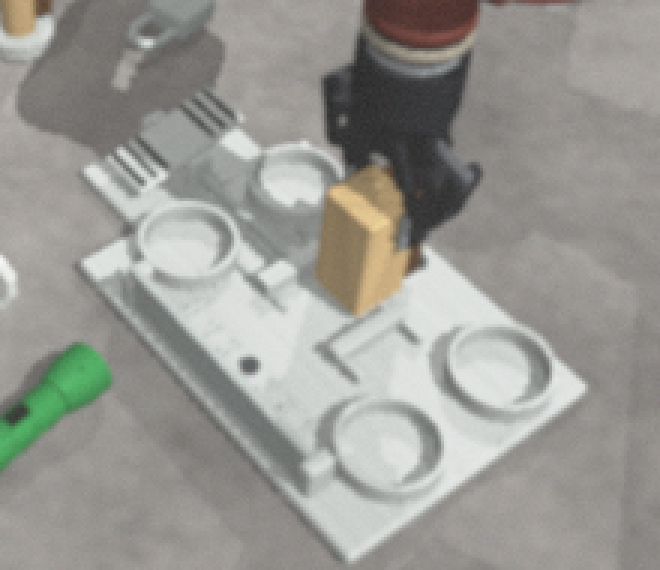

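Request:
{"method": "servo_tool", "body": {
  "increments": [
    [0,16,0,0,0],
    [0,16,0,0,0],
    [0,14,0,2,0],
    [0,0,0,2,0],
    [0,0,0,2,0],
    [0,0,0,1,0],
    [0,0,0,0,0]
  ]
}}

```text
t: 9.75
tool_pos: [0.439, 0.1742, 0.074]
tool_rot: [0.294, 3.127, 0.001]
contact_force: [-6.1, 0.2, 12.2]
opening: 0.0497
grip_force: 34.6
```

Request:
{"method": "servo_tool", "body": {
  "increments": [
    [0,0,0,1,0],
    [0,0,0,0,0]
  ]
}}

```text
t: 10.0
tool_pos: [0.4394, 0.1743, 0.0739]
tool_rot: [0.294, 3.126, 0.001]
contact_force: [-7.6, -0.0, 15.3]
opening: 0.0499
grip_force: 35.1
```

Request:
{"method": "servo_tool", "body": {
  "increments": [
    [0,0,0,1,0],
    [0,0,0,0,0]
  ]
}}

```text
t: 10.25
tool_pos: [0.4395, 0.1743, 0.074]
tool_rot: [0.294, 3.127, 0.001]
contact_force: [-11.5, -0.6, 22.8]
opening: 0.0497
grip_force: 35.8
```

Request:
{"method": "servo_tool", "body": {
  "increments": [
    [0,0,0,1,0],
    [0,0,0,0,0]
  ]
}}

```text
t: 10.5
tool_pos: [0.4396, 0.1744, 0.0739]
tool_rot: [0.294, 3.127, 0.001]
contact_force: [-14.7, -1.8, 28.5]
opening: 0.0497
grip_force: 36.5
```

Request:
{"method": "servo_tool", "body": {
  "increments": [
    [0,-7,0,-2,0],
    [0,-7,0,-3,0],
    [0,-8,0,-2,0],
    [0,-8,0,-1,0],
    [0,-8,0,0,0],
    [0,-8,0,0,0],
    [0,-8,0,1,0],
    [0,-8,0,1,0],
    [0,0,0,0,0]
  ]
}}

```text
t: 11.62
tool_pos: [0.4992, 0.162, 0.0744]
tool_rot: [0.295, 3.127, 0.0]
contact_force: [-0.2, 0.2, -1.3]
opening: 0.0495
grip_force: 33.7
```

```bash
python3 w.py; python3 -c "
from station import *;import cv2
cv2.imwrite('pics/s4.png',get_image('scene')[150:340,240:460,::-1].repeat(3,0).repeat(3,1))"
```

```text
t 11.62 world [499.2 162.   74.4] scr mm [-27.7  -5.4  74.4] yaw(y vs scr y) deg 0.0 z [ 0. -0. -1.] F [-0.2  0.2 -1.3] open 0.0495 grip 33.661805391311646 q6 -1.21
```

View pics/s4.png

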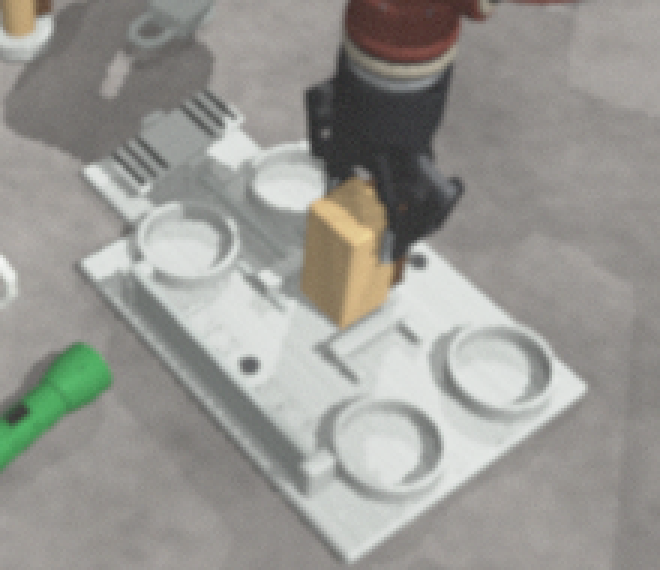

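Request:
{"method": "servo_tool", "body": {
  "increments": [
    [0,0,0,-6,0],
    [0,20,0,0,0],
    [0,20,0,0,0],
    [0,22,0,0,0],
    [0,0,0,3,0],
    [0,0,0,2,0],
    [0,0,0,1,0],
    [1,0,0,0,0],
    [1,0,0,0,0],
    [1,0,0,0,0],
    [1,0,0,0,0],
    [1,0,0,-15,0]
  ]
}}

```text
t: 13.18
tool_pos: [0.4366, 0.1735, 0.0886]
tool_rot: [-0.294, -3.125, 0.001]
contact_force: [0.5, 0.3, -0.2]
opening: 0.0852
grip_force: 0.0
```

Request:
{"method": "servo_tool", "body": {
  "increments": [
    [1,0,0,-25,0],
    [1,0,0,-25,0],
    [0,18,0,0,0],
    [0,20,0,0,0],
    [0,20,0,0,0],
    [0,0,0,0,0],
    [0,0,0,25,0],
    [0,0,0,15,0],
    [0,0,0,0,0]
  ]
}}

```text
t: 14.3
tool_pos: [0.38, 0.1841, 0.0981]
tool_rot: [-0.294, -3.125, 0.002]
contact_force: [-0.9, 0.0, -1.1]
opening: 0.0003
grip_force: 0.0
```

```bash
python3 w.py; python3 -c "
from station import *;import cv2
cv2.imwrite('pics/s5.png',get_image('scene')[150:340,240:460,::-1].repeat(3,0).repeat(3,1))"
```

```text
t 14.3 world [380.  184.1  98.1] scr mm [-149.    -6.    98.1] yaw(y vs scr y) deg 0.0 z [-0.003 -0.001 -1.   ] F [-0.9  0.  -1.1] open 0.0003 grip 0.0 q6 -1.11
```

View pics/s5.png

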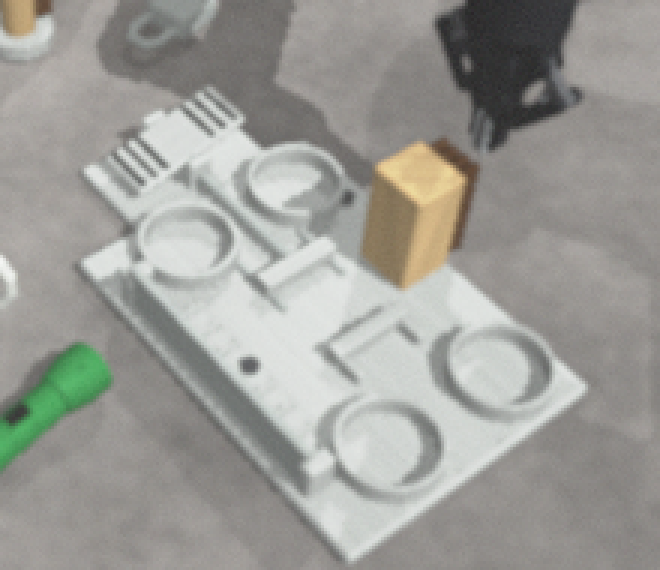

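Request:
{"method": "servo_tool", "body": {
  "increments": [
    [0,-8,0,0,0],
    [0,-7,0,0,0],
    [0,-7,0,0,0],
    [0,-7,0,0,0],
    [0,-7,0,0,0],
    [0,-7,0,0,0],
    [0,-7,0,0,0],
    [0,-7,0,0,0],
    [0,0,0,0,0]
  ]
}}

```text
t: 15.48
tool_pos: [0.4372, 0.1737, 0.0993]
tool_rot: [0.295, 3.128, -0.0]
contact_force: [-0.9, -0.1, 0.0]
opening: 0.0002
grip_force: 0.0
```

```bash
python3 w.py; python3 -c "
from station import *;import cv2
cv2.imwrite('pics/s6.png',get_image('scene')[150:340,240:460,::-1].repeat(3,0).repeat(3,1))"
```

```text
t 15.47 world [437.2 173.7  99.3] scr mm [-90.9  -5.5  99.3] yaw(y vs scr y) deg 0.0 z [ 0. -0. -1.] F [-0.9 -0.1  0. ] open 0.0002 grip 0.0 q6 -1.16
```

View pics/s6.png

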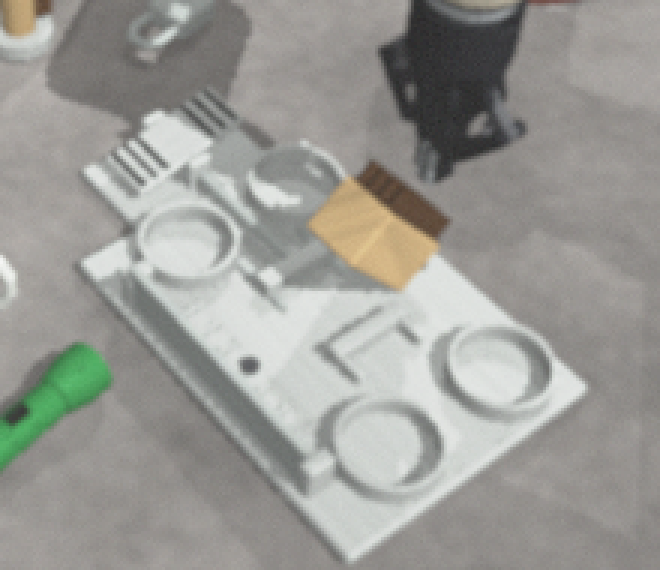

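Request:
{"method": "servo_tool", "body": {
  "increments": [
    [0,-6,0,0,0],
    [0,-6,0,0,0],
    [0,-6,0,0,0],
    [0,0,0,-20,0],
    [0,20,0,-20,0],
    [0,30,0,0,0],
    [0,30,0,0,0],
    [0,0,0,0,0]
  ]
}}

```text
t: 16.52
tool_pos: [0.3749, 0.1857, 0.1391]
tool_rot: [0.292, 3.128, 0.0]
contact_force: [0.9, -0.3, 0.2]
opening: 0.0
grip_force: 0.0
```

```bash
python3 w.py; python3 -c "
from station import *;import cv2,numpy as np
a=get_image('scene')[150:340,240:460,::-1].repeat(2,0).repeat(2,1)
b=get_image('top')[140:285,100:310,::-1]; b=cv2.resize(b,None,fx=1.7,fy=380/145,interpolation=2)
cv2.imwrite('pics/s7.png',np.hstack([a,b])[:, :800])"
```

```text
t 16.52 world [374.9 185.7 139.1] scr mm [-154.3   -5.4  139.1] yaw(y vs scr y) deg 0.1 z [ 0.  0. -1.] F [ 0.9 -0.3  0.2] open 0.0 grip 0.0 q6 -1.1
```

View pics/s7.png

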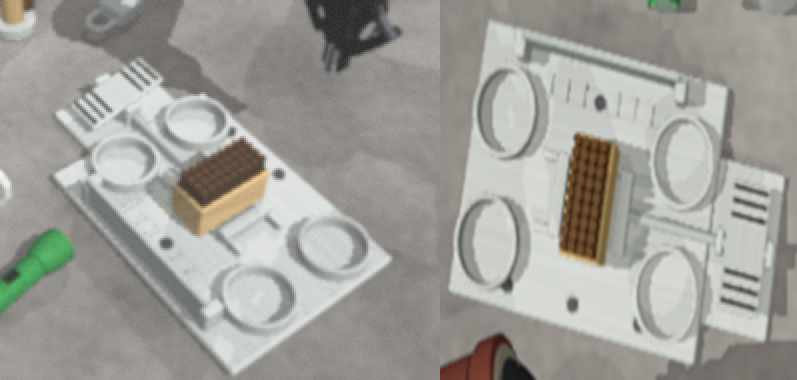

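```bash
cat > br.py <<'E'
from h import *; from w import pose,O,A
im=get_image("top"); hsv=cv2.cvtColor(im,cv2.COLOR_RGB2HSV)
m=((hsv[...,0]<18)&(hsv[...,1]>100)&(hsv[...,2]<150)).astype('uint8'); m[:,:105]=0;m[:,260:]=0;m[:160]=0;m[270:]=0
n,l,st,ce=cv2.connectedComponentsWithStats(cv2.morphologyEx(m,cv2.MORPH_CLOSE,np.ones((3,3),np.uint8)))
i=1+st[1:,4].argmax(); ys,xs=np.where(l==i)
W=np.array([onz("top",(x,y),.082)[:2] for x,y in zip(xs,ys)])
r=cv2.minAreaRect((W*1e3).astype(np.float32)); L=(np.array(r[0])/1e3-O)@np.array([[np.cos(A),-np.sin(A)],[np.sin(A),np.cos(A)]])
print(r,"scr",(L*1e3).round(1))
E
python3 br.py
```

```text
((527.4774780273438, 152.92620849609375), (44.04444122314453, 90.32698822021484), 79.27543640136719) scr [ 1.7 -9.1]
```

Request:
{"method": "servo_tool", "body": {
  "increments": [
    [0,-16,-29,0,0],
    [0,-16,-29,0,0],
    [0,-16,-29,0,0],
    [0,-16,-28,0,0],
    [0,-15,-28,0,0],
    [0,-15,-28,0,0],
    [0,-15,-28,0,0],
    [0,0,0,30,0],
    [0,0,0,30,0],
    [0,0,0,20,0],
    [0,0,0,0,0]
  ]
}}

```text
t: 18.05
tool_pos: [0.4448, -0.0306, 0.0575]
tool_rot: [-0.295, -3.123, -0.001]
contact_force: [-0.7, -0.4, 0.5]
opening: -0.0
grip_force: 0.0
```

```bash
python3 w.py
```

```text
t 18.05 world [444.8 -30.6  57.5] scr mm [ -45.2 -204.9   57.5] yaw(y vs scr y) deg -0.0 z [-0.004  0.001 -1.   ] F [-0.7 -0.4  0.5] open -0.0 grip 0.0 q6 -1.62
```

Request:
{"method": "servo_tool", "body": {
  "increments": [
    [0,0,0,5,0],
    [0,0,0,5,0],
    [0,0,0,4,0],
    [0,0,0,4,0],
    [0,0,0,3,0],
    [0,0,0,3,0],
    [0,0,0,3,0],
    [0,0,0,2,0],
    [0,0,0,0,0]
  ]
}}

```text
t: 19.18
tool_pos: [0.446, -0.0304, 0.0306]
tool_rot: [0.294, 3.128, -0.0]
contact_force: [-3.4, -0.7, 5.5]
opening: -0.0003
grip_force: 3.3
```

Request:
{"method": "servo_tool", "body": {
  "increments": [
    [0,0,0,1,0],
    [0,0,0,1,0],
    [0,0,0,1,0],
    [0,0,0,0,0]
  ]
}}

```text
t: 19.68
tool_pos: [0.4462, -0.0305, 0.0301]
tool_rot: [-0.293, -3.126, 0.0]
contact_force: [-13.0, 1.7, 24.9]
opening: -0.0001
grip_force: 13.6
```

Request:
{"method": "servo_tool", "body": {
  "increments": [
    [0,0,0,-40,0],
    [0,0,0,-50,0],
    [0.65,0,0,-50,0],
    [0.65,0,0,-10,0]
  ]
}}

```text
t: 20.18
tool_pos: [0.4483, -0.0308, 0.1814]
tool_rot: [0.293, 3.119, -0.001]
contact_force: [0.1, -0.4, -1.0]
opening: 0.0358
grip_force: 0.0
```

```bash
python3 br.py; python3 w.py
cat > sb.py <<'E'
from h import *
import sys
P={"P1":(.5814,-.2285,2.44),"P2":(.4655,-.2545,-3.0),"P3":(.4423,-.3536,.5)}
ims={n:cv2.cvtColor(get_image(n),cv2.COLOR_RGB2HSV) for n in("top","scene")}
def masks(h):
    br=(((h[...,0]<16)|(h[...,0]>172))&(h[...,1]>90)&(h[...,2]<135)); wd=((h[...,0]>8)&(h[...,0]<24)&(h[...,1]>60)&(h[...,2]>=135)&~((h[...,1]>200)))
    return br,wd
M={n:masks(h) for n,h in ims.items()}
sc=4
def hull(n,pts):
    im=np.zeros((420*sc,560*sc),np.uint8); h=cv2.convexHull(((proj(n,pts)+.5)*sc).astype(np.int32)); cv2.fillConvexPoly(im,h,255)
    return cv2.resize(im,(560,420),interpolation=cv2.INTER_AREA)/255.
def cyl(x,y,r,z0,z1): a=np.linspace(0,2*np.pi,24); return np.array([[x+r*np.cos(t),y+r*np.sin(t),z] for t in a for z in(z0,z1)])
def cost(p,hw=.75):
    x,y,t=p; c=0
    fan=[[x+r*np.cos(t+d),y+r*np.sin(t+d),z] for r in(14,34) for d in np.linspace(-hw,hw,7) for z in(24,66)]
    fan=np.array(fan); fan[:,:2]=[[x,y]]; k=0
    for r in(.014,.034):
        for d in np.linspace(-hw,hw,7):
            for z in(.024,.066): fan[k]=[x+r*np.cos(t+d),y+r*np.sin(t+d),z];k+=1
    for n in M:
        w=np.maximum(hull(n,cyl(x,y,.016,.02,.08)),hull(n,cyl(x,y,.019,.076,.106))); b=hull(n,fan)
        # occlusion order: bristles nearer camera than core?
        cam=-C[n]["R"].T@C[n]["t"]; v=cam[:2]-[x,y]; front=np.dot(v,[np.cos(t),np.sin(t)])>0 
        if front: w=w*(1-b)+0; 
        else: b=b*(1-w)
        if front and n=="top": k_=hull(n,cyl(x,y,.019,.076,.106)); w=np.maximum(w,k_); b=b*(1-k_)
        u=proj(n,[[x,y,.05]])[0].astype(int); s=np.s_[u[1]-38:u[1]+38,u[0]-30:u[0]+30]
        c+=np.abs(b-M[n][0])[s].sum()+np.abs(w-M[n][1])[s].sum()
    return c
from scipy.optimize import minimize
for k in (sys.argv[1:] or P):
    best=min((minimize(cost,[P[k][0],P[k][1],P[k][2]+d],method="Nelder-Mead",options=dict(initial_simplex=np.array([P[k]]*4)+[[0,0,d],[.008,0,d],[0,.008,d],[0,0,d+.35]],maxiter=60)) for d in(-.3,.15)),key=lambda r:r.fun)
    print(k,best.x.round(4),"cost",round(best.fun,1),"at guess",round(cost(P[k]),1))
E
python3 sb.py
```

```text
((480.4160461425781, 41.465152740478516), (75.19520568847656, 123.25863647460938), 89.89419555664062) scr [ -23.7 -127.4]
t 20.23 world [447.7 -30.7 180.5] scr mm [ -42.3 -204.4  180.5] yaw(y vs scr y) deg 0.0 z [ 0.006 -0.001 -1.   ] F [0.3 0.2 1.1] open 0.0435 grip 0.0 q6 -1.62
P1 [ 0.5827 -0.2305  2.6276] cost 599.9 at guess 688.4
P2 [ 0.4656 -0.2558 -2.6467] cost 1283.7 at guess 1340.5
P3 [ 0.4418 -0.357   0.6348] cost 1175.5 at guess 1223.3
```

```bash
sed 's/^ims=.*/ims={n:cv2.cvtColor(cv2.imread(f"pics\/{n}0.png"),cv2.COLOR_BGR2HSV) for n in("top","scene")}/' sb.py > sb0.py; python3 sb0.py
python3 - <<'E'
import cv2
h=cv2.cvtColor(cv2.imread("pics/top0.png"),cv2.COLOR_BGR2HSV)
for p in [(376,185),(391,244),(441,255),(366,199),(386,257),(425,246),(380,246)]: print(p,h[p[1],p[0]])
E
```

```text
P1 [ 0.5836 -0.2314  2.644 ] cost 639.9 at guess 743.3
P2 [ 0.4655 -0.2558 -2.5866] cost 1212.6 at guess 1272.2
P3 [ 0.4421 -0.3554  0.3644] cost 1055.2 at guess 1104.8
(376, 185) [ 21 109 201]
(391, 244) [ 21 107 205]
(441, 255) [ 21 111 199]
(366, 199) [ 15 172  95]
(386, 257) [ 15 158 102]
(425, 246) [ 14 165  91]
(380, 246) [ 20 121 145]
```

```bash
for f in sb.py sb0.py; do sed -i 's/^    br=.*/    col=(h[...,1]>70)\&((h[...,0]<26)|(h[...,0]>172)); br=col\&(h[...,2]<122)\&(h[...,1]>125); wd=col\&~br\&(h[...,2]>85)\&(h[...,1]<200)/; s/38:u\[1\]+38,u\[0\]-30:u\[0\]+30/26:u[1]+22,u[0]-19:u[0]+24/' $f; done; python3 sb0.py
python3 - <<'E'
import cv2
h=cv2.cvtColor(cv2.imread("pics/scene0.png"),cv2.COLOR_BGR2HSV)
for p in [(226,116),(232,130),(226,138),(244,150),(253,148),(229,177),(219,170)]: print(p,h[p[1],p[0]])
E
```

```text
P1 [ 0.5816 -0.2294  2.5589] cost 636.0 at guess 747.8
P2 [ 0.4651 -0.2545 -2.4727] cost 591.6 at guess 642.8
P3 [ 0.4414 -0.3563  0.2819] cost 701.4 at guess 785.7
(226, 116) [ 19  90 218]
(232, 130) [ 19  87 178]
(226, 138) [12 86 83]
(244, 150) [ 19  92 177]
(253, 148) [14 96 98]
(229, 177) [14 81 85]
(219, 170) [ 18  91 173]
```

```bash
for f in sb.py sb0.py; do sed -i 's/^    col=.*/    col=(h[...,1]>60)\&(h[...,0]>5)\&(h[...,0]<26); br=col\&(h[...,2]<125); wd=col\&(h[...,2]>=125)\&(h[...,1]<200)/' $f; done
cat >> sb0.py <<'E'
    for hw in (.4,.55,.9):
        r=minimize(lambda t:cost([best.x[0],best.x[1],t[0]],hw),[best.x[2]],method="Nelder-Mead",options=dict(initial_simplex=[[best.x[2]-.2],[best.x[2]+.2]])); print(hw,r.x.round(2),round(r.fun,1))
E
python3 sb0.py
```

```text
P1 [ 0.5833 -0.2307  2.6128] cost 456.3 at guess 539.9
0.4 [2.61] 446.1
0.55 [2.55] 430.9
0.9 [2.78] 485.6
P2 [ 0.4651 -0.2555 -2.653 ] cost 480.7 at guess 527.3
0.4 [-2.93] 473.5
0.55 [-2.9] 464.0
0.9 [-2.6] 492.2
P3 [ 0.4419 -0.3553  0.4018] cost 515.9 at guess 579.1
0.4 [0.67] 477.9
0.55 [0.6] 454.0
0.9 [0.25] 552.6
```

Request:
{"method": "servo_tool", "body": {
  "increments": [
    [0.65,-34,-34,0,0],
    [0.65,-34,-34,0,0],
    [0.65,-34,-34,0,0],
    [0.65,-34,-34,0,0],
    [0.65,-33,-34,0,0],
    [0.65,0,0,15,0],
    [0.65,0,0,15,0],
    [0.65,0,0,0,0]
  ]
}}

```text
t: 21.32
tool_pos: [0.5778, -0.2268, 0.1434]
tool_rot: [-0.292, -3.122, -0.004]
contact_force: [-0.3, 1.0, -0.6]
opening: 0.0559
grip_force: 0.0
```

```bash
python3 w.py 582 -229.7 68; python3 br.py; python3 -c "
from station import *;import cv2
cv2.imwrite('pics/s8.png',get_image('scene')[60:340,150:450,::-1].repeat(2,0).repeat(2,1))"
```

```text
t 21.32 world [ 577.8 -226.8  143.4] scr mm [ 122.1 -372.8  143.4] yaw(y vs scr y) deg 0.1 z [-0.006  0.003 -1.   ] F [-0.3  1.  -0.6] open 0.0559 grip 0.0 q6 -1.88
tool delta mm [-5.1 -2.2 75.4]
((529.0799560546875, 161.61868286132812), (42.467315673828125, 90.17573547363281), 79.48088836669922) scr [ 1.7 -0.3]
```

View pics/s8.png

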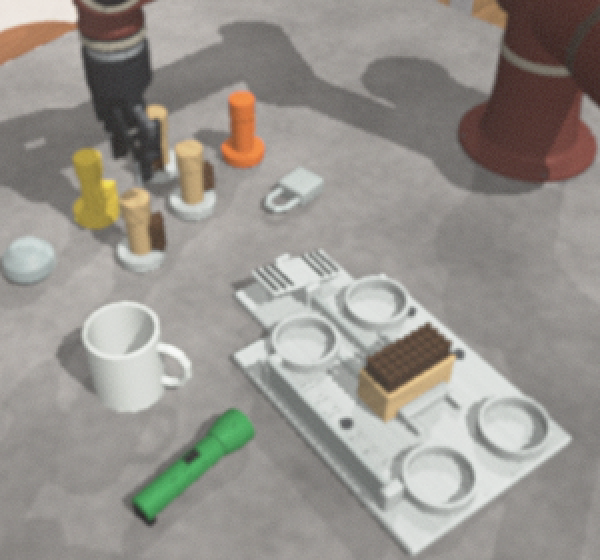

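The sole brush is clamped at crop (405,370), centred to within 2 mm. P1 is at crop (138,225), under the gripper. Grasping it now.

Request:
{"method": "servo_tool", "body": {
  "increments": [
    [0.65,-4,-2,25,0],
    [0.65,-1,0,25,0],
    [0.65,0,0,24,0],
    [0.65,0,0,0,0],
    [0,0,0,0,0],
    [0,0,0,0,0],
    [0,0,0,0,0],
    [0,0,0,0,0],
    [0,0,0,-25,0],
    [0,0,0,-25,0],
    [0,0,0,-20,0],
    [0,0,0,0,0]
  ],
  "force": 60
}}

```text
t: 22.92
tool_pos: [0.5857, -0.2325, 0.1452]
tool_rot: [0.294, 3.124, -0.003]
contact_force: [-0.6, -0.4, -1.9]
opening: 0.0364
grip_force: 60.4
```

```bash
python3 w.py 559.5 39.7 160
```

```text
t 22.93 world [ 585.7 -232.5  145.2] scr mm [ 130.9 -376.8  145.2] yaw(y vs scr y) deg 0.0 z [ 0.003 -0.002 -1.   ] F [-0.6 -0.4 -1.9] open 0.0364 grip 60.40993809700012 q6 -1.88
tool delta mm [ 76.4 262.5 -15.4]
```

Request:
{"method": "servo_tool", "body": {
  "increments": [
    [0,10,37,0,0],
    [0,11,37,0,0],
    [0,11,37,0,0],
    [0,11,37,0,0],
    [0,11,37,0,0],
    [0,11,37,0,0],
    [0,10,37,0,0],
    [0,0,0,0,10.7],
    [0,0,0,0,10.7],
    [0,0,0,0,10.7],
    [0,0,0,0,10.7],
    [0,0,0,0,10.7]
  ]
}}

```text
t: 24.42
tool_pos: [0.5583, 0.0366, 0.1415]
tool_rot: [-1.677, -2.654, 0.002]
contact_force: [-0.4, 0.5, -3.0]
opening: 0.0366
grip_force: 61.2
```

Request:
{"method": "servo_tool", "body": {
  "increments": [
    [0,0,0,0,10.5],
    [0,0,0,0,0],
    [0,0,0,0,0],
    [0,0,0,0,0]
  ]
}}

```text
t: 24.92
tool_pos: [0.5591, 0.0366, 0.143]
tool_rot: [-1.905, -2.498, 0.0]
contact_force: [0.3, -0.9, -2.0]
opening: 0.0364
grip_force: 61.2
```

```bash
python3 w.py 560.6 35.7 100
```

```text
t 24.93 world [559.1  36.6 143. ] scr mm [  54.5 -117.4  143. ] yaw(y vs scr y) deg -63.9 z [-0.001 -0.    -1.   ] F [ 0.3 -0.9 -2. ] open 0.0364 grip 61.1623477935791 q6 -0.34
tool delta mm [-1.3  1.2 43. ]
```

Request:
{"method": "servo_tool", "body": {
  "increments": [
    [0,-1,1,20,0],
    [0,0,0,18,0],
    [0,0,0,4,0],
    [0,0,0,3,0],
    [0,0,0,3,0],
    [0,0,0,0,0]
  ]
}}

```text
t: 25.68
tool_pos: [0.5606, 0.0359, 0.0955]
tool_rot: [1.907, 2.497, 0.0]
contact_force: [0.3, -0.2, -1.3]
opening: 0.0366
grip_force: 61.0
```

```bash
python3 w.py
```

```text
t 25.68 world [560.6  35.9  95.5] scr mm [  56.2 -117.9   95.5] yaw(y vs scr y) deg -64.0 z [ 0. -0. -1.] F [ 0.3 -0.2 -1.3] open 0.0366 grip 61.02968215942383 q6 -0.33
```

Request:
{"method": "servo_tool", "body": {
  "increments": [
    [0,0,0,3,0],
    [0,0,0,3,0],
    [0,0,0,3,0],
    [0,0,0,2,0],
    [0,0,0,0,0]
  ]
}}

```text
t: 26.3
tool_pos: [0.5615, 0.036, 0.0889]
tool_rot: [1.906, 2.497, -0.0]
contact_force: [-7.4, 0.6, 19.0]
opening: 0.0369
grip_force: 62.6
```

Request:
{"method": "servo_tool", "body": {
  "increments": [
    [0,0,0,1,0],
    [0,0,0,1,0],
    [0,0,0,0,0]
  ]
}}

```text
t: 26.68
tool_pos: [0.5627, 0.0361, 0.0884]
tool_rot: [1.905, 2.495, 0.003]
contact_force: [-9.1, 2.8, 22.2]
opening: 0.0364
grip_force: 63.9
```

Request:
{"method": "servo_tool", "body": {
  "increments": [
    [0,0,0,1,0],
    [0,0,0,1,0],
    [0,0,0,0,0]
  ]
}}

```text
t: 27.05
tool_pos: [0.5628, 0.0362, 0.0884]
tool_rot: [1.905, 2.496, 0.002]
contact_force: [-14.5, 3.3, 31.3]
opening: 0.0366
grip_force: 64.9
```

Request:
{"method": "servo_tool", "body": {
  "increments": [
    [0,0,0,-3,0],
    [0.3,0,0,0,0],
    [0.65,0,0,0,0],
    [0.65,0,0,0,0],
    [0.65,0,0,0,0],
    [0.65,0,0,-30,0],
    [0.65,0,0,-40,0],
    [0.65,0,0,-20,-10.7],
    [0.65,0,0,0,-10.7],
    [0.65,0,0,0,-10.7],
    [0.65,0,0,0,-10.7],
    [0.65,0,0,0,-10.7]
  ]
}}

```text
t: 28.55
tool_pos: [0.5603, 0.0359, 0.1727]
tool_rot: [-0.57, -3.089, 0.0]
contact_force: [0.8, -0.5, -0.0]
opening: 0.0556
grip_force: 0.0
```

Request:
{"method": "servo_tool", "body": {
  "increments": [
    [0.65,0,0,0,-10.5],
    [0.65,-20,-30,0,0],
    [0.65,-20,-30,0,0],
    [0.65,0,-30,0,0],
    [0.65,0,0,0,0]
  ]
}}

```text
t: 29.18
tool_pos: [0.5827, -0.0615, 0.1727]
tool_rot: [-0.298, -3.126, -0.0]
contact_force: [-0.3, -0.7, 0.4]
opening: 0.0556
grip_force: 0.0
```

```bash
python3 w.py 465.2 -255 172; python3 sb.py P2 P3
cat > ck.py <<'E'
import sb0_ as s,sys
E
sed '/^for k in/,$d; s/^P=.*//' sb.py > sbl.py
cat > ck.py <<'E'
from sbl import *
from w import O,A
import sys
# placed brush check: floor at z=.014
import sbl
def up(f): 
    return lambda n,P: f(n,np.array(P)+[0,0,.014])
x,y,t=map(float,sys.argv[1:4]); sbl.proj=up(proj)
r=min((minimize(lambda p:sbl.cost(p,.55),[x,y,t],method="Nelder-Mead",options=dict(initial_simplex=[[x,y,t+d],[x+.006,y,t+d],[x,y+.006,t+d],[x,y,t+d+.4]])) for d in(-.3,0)),key=lambda r:r.fun)
print("placed",r.x.round(4),round(r.fun,1),round(sbl.cost([x,y,t],.55),1))
E
sed -i 's/^    P=.*//' sbl.py; grep -q minimize sbl.py || true; python3 ck.py .5595 .0397 1.383
```

```text
t 29.18 world [582.7 -61.5 172.7] scr mm [  96.  -209.4  172.7] yaw(y vs scr y) deg -0.1 z [-0.001  0.    -1.   ] F [-0.3 -0.7  0.4] open 0.0556 grip 0.0 q6 -1.61
tool delta mm [  78.7 -212.3    0.7]
P2 [ 0.4647 -0.2553 -2.5543] cost 544.3 at guess 589.9
P3 [ 0.4414 -0.3583  0.8751] cost 624.7 at guess 682.4
placed [0.5617 0.0403 1.1874] 793.0 873.2
```

Request:
{"method": "servo_tool", "body": {
  "increments": [
    [0.65,13,-35,0,0],
    [0.65,13,-35,0,0],
    [0.65,13,-35,0,0],
    [0.65,13,-36,0,0],
    [0.65,13,-36,0,0],
    [0.65,14,-35,0,0],
    [0.65,0,0,20,0],
    [0.65,0,0,20,0],
    [0.65,0,0,0,0],
    [0.65,0,0,0,0],
    [0.65,0,0,0,0]
  ]
}}

```text
t: 30.75
tool_pos: [0.4666, -0.2534, 0.1341]
tool_rot: [0.293, 3.127, -0.001]
contact_force: [-0.0, 0.4, 0.1]
opening: 0.0555
grip_force: 0.0
```

```bash
python3 w.py 465.2 -255 72; python3 ck.py .5595 .0397 1.383
```

```text
t 30.75 world [ 466.6 -253.4  134.1] scr mm [  17.9 -419.6  134.1] yaw(y vs scr y) deg 0.1 z [ 0.001 -0.001 -1.   ] F [-0.   0.4  0.1] open 0.0555 grip 0.0 q6 -2.02
tool delta mm [ 1.2 -1.8 62.1]
placed [0.5608 0.0402 1.1997] 241.9 320.1
```

Request:
{"method": "servo_tool", "body": {
  "increments": [
    [0.65,1,-2,22,0],
    [0.65,0,0,22,0],
    [0.65,0,0,17,0],
    [0.65,0,0,0,0],
    [0,0,0,0,0],
    [0,0,0,0,0],
    [0,0,0,0,0],
    [0,0,0,0,0],
    [0,0,0,-35,0],
    [0,0,0,-35,0],
    [0,0,0,-30,0],
    [0,0,0,0,0]
  ]
}}

```text
t: 32.35
tool_pos: [0.4657, -0.2562, 0.1746]
tool_rot: [0.294, 3.124, -0.004]
contact_force: [0.4, -0.2, -3.2]
opening: 0.0367
grip_force: 60.6
```

```bash
python3 w.py 495.7 284.5 172
```

```text
t 32.35 world [ 465.7 -256.2  174.6] scr mm [  17.5 -422.6  174.6] yaw(y vs scr y) deg 0.0 z [ 0.004 -0.003 -1.   ] F [ 0.4 -0.2 -3.2] open 0.0367 grip 60.632818937301636 q6 -2.03
tool delta mm [ 71.3 536.8   1. ]
```

Request:
{"method": "servo_tool", "body": {
  "increments": [
    [0,6,44,-20,0],
    [0,6,45,0,0],
    [0,6,45,0,0],
    [0,6,45,0,0],
    [0,6,45,0,0],
    [0,6,45,0,0],
    [0,6,45,0,0],
    [0,6,45,0,0],
    [0,6,45,0,0],
    [0,6,45,0,0],
    [0,6,45,0,0],
    [0,6,43,0,0]
  ]
}}

```text
t: 33.85
tool_pos: [0.4925, 0.2867, 0.1891]
tool_rot: [-0.293, -3.124, 0.004]
contact_force: [0.7, -0.1, -2.5]
opening: 0.0364
grip_force: 61.1
```

Request:
{"method": "servo_tool", "body": {
  "increments": [
    [0,0,0,0,-9.7],
    [0,0,0,0,-9.7],
    [0,0,0,0,-9.7],
    [0,0,0,0,-9.7],
    [0,0,0,0,-9.8],
    [0,0,0,0,-9.8],
    [0,0,0,0,-9.8],
    [0,0,0,30,0],
    [0,0,0,30,0],
    [0,0,0,20,0],
    [0,0,0,0,0]
  ]
}}

```text
t: 35.22
tool_pos: [0.4917, 0.2848, 0.1087]
tool_rot: [1.507, -2.749, -0.001]
contact_force: [0.6, 0.4, -2.4]
opening: 0.0365
grip_force: 61.5
```

```bash
python3 w.py 495.5 285 90
```

```text
t 35.23 world [491.7 284.8 108.7] scr mm [-58.  113.7 108.7] yaw(y vs scr y) deg 68.2 z [-0.006 -0.003 -1.   ] F [ 0.6  0.4 -2.4] open 0.0365 grip 61.47256851196289 q6 -2.18
tool delta mm [-2.3 -3.1 18.7]
```

Request:
{"method": "servo_tool", "body": {
  "increments": [
    [0,-2,-3,0,0],
    [0,0,0,4,0],
    [0,0,0,3,0],
    [0,0,0,3,0],
    [0,0,0,0,0]
  ]
}}

```text
t: 35.85
tool_pos: [0.4972, 0.2857, 0.102]
tool_rot: [1.51, -2.754, -0.0]
contact_force: [-0.3, 0.1, -1.7]
opening: 0.0365
grip_force: 61.5
```

Request:
{"method": "servo_tool", "body": {
  "increments": [
    [0,0,0,3,0],
    [0,0,0,3,0],
    [0,0,0,3,0],
    [0,0,0,0,0]
  ]
}}

```text
t: 36.35
tool_pos: [0.497, 0.2858, 0.0925]
tool_rot: [1.51, -2.754, -0.001]
contact_force: [-0.7, 1.7, -3.6]
opening: 0.0366
grip_force: 61.5
```

Request:
{"method": "servo_tool", "body": {
  "increments": [
    [0,0,0,2,0],
    [0,0,0,2,0],
    [0,0,0,0,0]
  ]
}}

```text
t: 36.72
tool_pos: [0.4972, 0.2859, 0.089]
tool_rot: [1.51, -2.754, -0.001]
contact_force: [-2.7, 2.7, -1.9]
opening: 0.0367
grip_force: 61.6
```

Request:
{"method": "servo_tool", "body": {
  "increments": [
    [0,0,0,2,0],
    [0,0,0,1,0],
    [0,0,0,0,0]
  ]
}}

```text
t: 37.1
tool_pos: [0.4975, 0.2862, 0.0875]
tool_rot: [-1.51, 2.755, 0.001]
contact_force: [-5.1, 1.0, 4.7]
opening: 0.0364
grip_force: 62.3
```

Request:
{"method": "servo_tool", "body": {
  "increments": [
    [0,0,0,1,0],
    [0,0,0,1,0],
    [0,0,0,0,0]
  ]
}}

```text
t: 37.48
tool_pos: [0.4978, 0.2865, 0.0875]
tool_rot: [-1.51, 2.755, 0.001]
contact_force: [-9.6, 1.3, 13.2]
opening: 0.0368
grip_force: 63.2
```

Request:
{"method": "servo_tool", "body": {
  "increments": [
    [0,0,0,-3,0],
    [0.3,0,0,0,0],
    [0.65,0,0,0,0],
    [0.65,0,0,0,0],
    [0.65,0,0,0,0],
    [0.65,0,0,-30,0],
    [0.65,0,0,-40,0],
    [0.65,0,0,-20,10.7],
    [0.65,0,0,0,10.7],
    [0.65,0,0,0,10.7],
    [0.65,0,0,0,10.7],
    [0.65,0,0,0,10.7]
  ]
}}

```text
t: 38.98
tool_pos: [0.4978, 0.2856, 0.1773]
tool_rot: [-0.099, 3.139, -0.001]
contact_force: [-0.1, 0.9, 0.4]
opening: 0.0554
grip_force: 0.0
```

Request:
{"method": "servo_tool", "body": {
  "increments": [
    [0.65,0,0,0,10.7],
    [0.65,0,0,0,4],
    [0.65,-7,-50,0,0],
    [0.65,-7,-50,0,0],
    [0.65,-7,-50,0,0],
    [0.65,-7,-50,0,0],
    [0.65,-7,-50,0,0],
    [0.65,-7,-50,0,0],
    [0.65,0,-50,0,0],
    [0.65,0,-50,0,0],
    [0.65,0,0,0,0],
    [0.65,0,0,0,0]
  ]
}}

```text
t: 40.48
tool_pos: [0.4643, -0.1149, 0.1773]
tool_rot: [0.295, 3.128, 0.0]
contact_force: [-0.5, -0.7, -0.3]
opening: 0.0555
grip_force: 0.0
```

```bash
python3 w.py 441.8 -356.5 174; python3 sb.py P3;python3 ck.py .4955 .2846 -1.759;python3 ck.py .5595 .0397 1.383; python3 br.py
```

```text
t 40.48 world [ 464.3 -114.9  177.3] scr mm [ -10.3 -284.1  177.3] yaw(y vs scr y) deg -0.0 z [ 0.  0. -1.] F [-0.5 -0.7 -0.3] open 0.0555 grip 0.0 q6 -1.78
tool delta mm [ -23.1 -241.5    3.3]
P3 [ 0.4409 -0.3631  1.0567] cost 453.7 at guess 560.9
placed [ 0.4964  0.2898 -1.7355] 473.6 613.1
placed [0.5612 0.0397 1.2358] 246.4 324.8
((529.0935668945312, 161.74998474121094), (42.75523376464844, 90.6410903930664), 79.38284301757812) scr [ 1.6 -0.1]
```

```bash
cat > df.py <<'E'
from sbl import *
for n in("top","scene"):
    h0=cv2.cvtColor(cv2.imread(f"pics/{n}0.png"),cv2.COLOR_BGR2HSV); m0=masks(h0)
    u=proj(n,[[.442,-.356,.05]])[0].astype(int); s=np.s_[u[1]-26:u[1]+24,u[0]-20:u[0]+26]
    for nm,m in(("then",m0),("now",M[n])):
        for j,c in enumerate(("brown","wood")):
            ys,xs=np.where(m[j][s]); print(n,nm,c,len(xs),(xs.mean()+s[1].start).round(1),(ys.mean()+s[0].start).round(1))
E
python3 df.py
```

```text
top then brown 199 425.0 246.4
top then wood 430 437.0 256.0
top now brown 318 425.8 249.9
top now wood 321 439.1 255.4
scene then brown 148 227.9 138.3
scene then wood 576 236.4 135.1
scene now brown 159 226.5 136.4
scene now wood 214 226.0 123.4
```

Request:
{"method": "servo_tool", "body": {
  "increments": [
    [0.65,-4,-40,0,0],
    [0.65,-4,-40,0,0],
    [0.65,-4,-40,0,0],
    [0.65,-4,-40,0,0],
    [0.65,-4,-40,0,0],
    [0.65,-3,-40,0,0],
    [0.65,0,0,25,0],
    [0.65,0,0,20,0],
    [0.65,0,0,0,0],
    [0.65,0,0,0,0],
    [0.65,0,0,0,0]
  ]
}}

```text
t: 42.3
tool_pos: [0.4427, -0.3553, 0.1336]
tool_rot: [0.293, 3.126, -0.002]
contact_force: [0.7, 0.3, -0.1]
opening: 0.0556
grip_force: 0.0
```

```bash
python3 w.py 441.8 -355.7 73; python3 df.py; python3 ck.py .4955 .2846 -1.759
```

```text
t 42.3 world [ 442.7 -355.3  133.6] scr mm [  13.5 -524.2  133.6] yaw(y vs scr y) deg 0.1 z [ 0.001 -0.002 -1.   ] F [ 0.7  0.3 -0.1] open 0.0556 grip 0.0 q6 -2.19
tool delta mm [ 1.  -0.5 60.6]
top then brown 199 425.0 246.4
top then wood 430 437.0 256.0
top now brown 196 426.8 248.8
top now wood 176 432.7 260.0
scene then brown 148 227.9 138.3
scene then wood 576 236.4 135.1
scene now brown 135 225.4 137.4
scene now wood 247 226.9 124.8
placed [ 0.4971  0.2903 -1.7486] 518.8 672.9
```

Request:
{"method": "servo_tool", "body": {
  "increments": [
    [0.65,1,0,22,0],
    [0.65,0,0,22,0],
    [0.65,0,0,17,0],
    [0.65,0,0,0,0],
    [0,0,0,0,0],
    [0,0,0,0,0],
    [0,0,0,0,0],
    [0,0,0,0,0],
    [0,0,0,-35,0],
    [0,0,0,-35,0],
    [0,0,0,-30,0],
    [0,0,0,0,0]
  ]
}}

```text
t: 44.0
tool_pos: [0.4422, -0.3561, 0.1739]
tool_rot: [0.294, 3.124, -0.006]
contact_force: [0.3, 1.1, -3.5]
opening: 0.0367
grip_force: 60.7
```

```bash
python3 w.py 452.7 60.4 172
```

```text
t 44.0 world [ 442.2 -356.1  173.9] scr mm [  13.  -525.1  173.9] yaw(y vs scr y) deg 0.0 z [ 0.004 -0.004 -1.   ] F [ 0.3  1.1 -3.5] open 0.0367 grip 60.67303776741028 q6 -2.19
tool delta mm [6.730e+01 4.112e+02 2.000e-01]
```

Request:
{"method": "servo_tool", "body": {
  "increments": [
    [0,7,41,0,0],
    [0,7,41,0,0],
    [0,7,41,0,0],
    [0,7,41,0,0],
    [0,7,41,0,0],
    [0,7,41,0,0],
    [0,7,41,0,0],
    [0,6,41,0,0],
    [0,6,41,0,0],
    [0,6,42,0,0],
    [0,0,0,0,0],
    [0,0,0,0,-9.4]
  ]
}}

```text
t: 45.5
tool_pos: [0.4508, 0.0613, 0.1692]
tool_rot: [-0.028, -3.138, 0.001]
contact_force: [0.4, -0.6, -1.9]
opening: 0.0368
grip_force: 61.5
```

Request:
{"method": "servo_tool", "body": {
  "increments": [
    [0,0,0,0,-9.4],
    [0,0,0,0,-9.4],
    [0,0,0,0,-9.4],
    [0,0,0,0,-9.4],
    [0,0,0,30,0],
    [0,0,0,30,0],
    [0,0,0,0,0],
    [0,0,0,0,0],
    [0,0,0,0,0]
  ]
}}

```text
t: 46.62
tool_pos: [0.4529, 0.0611, 0.1128]
tool_rot: [-0.976, 2.983, -0.002]
contact_force: [-0.2, -0.5, -2.0]
opening: 0.0368
grip_force: 61.4
```

```bash
python3 w.py 452.7 60.4 90
```

```text
t 46.62 world [452.9  61.1 112.8] scr mm [ -54.4 -113.2  112.8] yaw(y vs scr y) deg 47.0 z [ 0.003 -0.    -1.   ] F [-0.2 -0.5 -2. ] open 0.0368 grip 61.37128829956055 q6 -2.23
tool delta mm [ 0.7 -0.4 22.8]
```

Request:
{"method": "servo_tool", "body": {
  "increments": [
    [0,0,0,4,0],
    [0,0,0,4,0],
    [0,0,0,3,0],
    [0,0,0,3,0],
    [0,0,0,0,0]
  ]
}}

```text
t: 47.25
tool_pos: [0.4516, 0.0614, 0.0969]
tool_rot: [0.977, -2.985, -0.0]
contact_force: [-0.6, 0.6, -2.4]
opening: 0.0368
grip_force: 61.4
```

Request:
{"method": "servo_tool", "body": {
  "increments": [
    [0,0,0,3,0],
    [0,0,0,3,0],
    [0,0,0,2,0],
    [0,0,0,0,0]
  ]
}}

```text
t: 47.75
tool_pos: [0.4516, 0.0614, 0.089]
tool_rot: [0.977, -2.985, -0.0]
contact_force: [-0.5, 0.1, -2.8]
opening: 0.0368
grip_force: 61.4
```

Request:
{"method": "servo_tool", "body": {
  "increments": [
    [0,0,0,2,0],
    [0,0,0,2,0],
    [0,0,0,0,0]
  ]
}}

```text
t: 48.12
tool_pos: [0.4523, 0.0615, 0.0863]
tool_rot: [-0.977, 2.985, 0.0]
contact_force: [-3.0, 0.3, 4.3]
opening: 0.0367
grip_force: 62.2
```

Request:
{"method": "servo_tool", "body": {
  "increments": [
    [0,0,0,1,0],
    [0,0,0,1,0],
    [0,0,0,0,0]
  ]
}}

```text
t: 48.5
tool_pos: [0.4528, 0.0617, 0.0863]
tool_rot: [-0.977, 2.985, 0.001]
contact_force: [-8.4, 1.7, 15.4]
opening: 0.0362
grip_force: 63.4
```

Request:
{"method": "servo_tool", "body": {
  "increments": [
    [0,0,0,-3,0],
    [0.3,0,0,0,0],
    [0.65,0,0,0,0],
    [0.65,0,0,0,0],
    [0.65,0,0,0,0],
    [0.65,0,0,-30,0],
    [0.65,0,0,-40,0],
    [0.65,0,0,-30,10.7],
    [0.65,0,0,0,10.7],
    [0.65,0,0,0,10.7],
    [0.65,0,0,0,10.7],
    [0.65,0,0,0,4.2]
  ]
}}

```text
t: 50.0
tool_pos: [0.4519, 0.0613, 0.1863]
tool_rot: [0.299, 3.127, -0.0]
contact_force: [0.5, -0.4, 0.3]
opening: 0.0553
grip_force: 0.0
```

Request:
{"method": "servo_tool", "body": {
  "increments": [
    [0.65,0,-50,0,0],
    [0.65,0,-50,0,0],
    [0.65,0,-50,0,0],
    [0.65,0,-50,0,0],
    [0.65,0,-50,0,0],
    [0.65,0,-50,0,0],
    [0.65,0,-50,0,0],
    [0.65,0,0,0,0],
    [0.65,0,0,0,0]
  ]
}}

```text
t: 51.12
tool_pos: [0.3866, -0.2821, 0.186]
tool_rot: [-0.295, -3.127, -0.001]
contact_force: [-0.5, 0.3, 0.3]
opening: 0.0557
grip_force: 0.0
```

```bash
for a in ".4955 .2846 -1.759" ".5595 .0397 1.383" ".4527 .0606 1.383"; do python3 ck.py $a; done; python3 br.py; python3 -c "
from station import *;import cv2,numpy as np
a=get_image('scene')[60:340,150:450,::-1]; a=cv2.resize(a,(400,373),interpolation=2)
b=get_image('top')[140:285,100:310,::-1]; b=cv2.resize(b,(800,552),interpolation=2)
cv2.imwrite('pics/s9.png',b); cv2.imwrite('pics/s9s.png',a)"
```

```text
placed [ 0.4965  0.29   -1.7229] 475.0 620.1
placed [0.5617 0.0402 1.2336] 246.8 331.6
placed [0.4516 0.0619 1.2987] 232.1 266.6
((529.0833740234375, 161.7838134765625), (42.79329299926758, 90.61708068847656), 79.48088836669922) scr [ 1.6 -0.1]
```

View pics/s9.png

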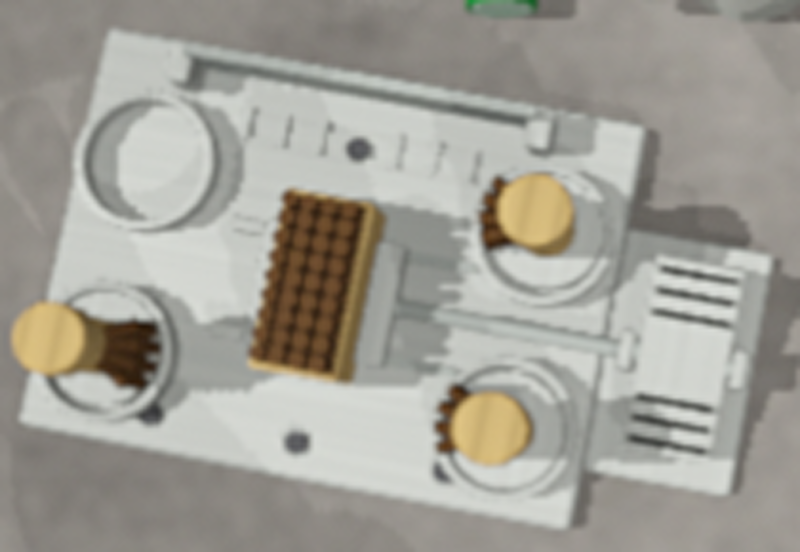

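Run:
```python
from h import *
for q in [(51,338),(535,211),(490,428)]: print(onz("top",(q[0]*210/800+99.6,q[1]*145/552+139.6),.120).round(4))
im=cv2.cvtColor(cv2.imread("pics/top0.png"),cv2.COLOR_BGR2RGB)
# scene knob centre: wood mask top for brush a
h=cv2.cvtColor(get_image("scene"),cv2.COLOR_RGB2HSV)
for c in [(.4955,.2846),(.5595,.0397),(.4527,.0606)]:
    u=proj("scene",[[*c,.12]])[0]; v=proj("scene",[[*c,.014]])[0]
    x0,y0=int(u[0])-18,int(u[1])-15; s=h[y0:y0+40,x0:x0+36]; m=(s[...,0]>5)&(s[...,0]<26)&(s[...,1]>60)&(s[...,2]>125)
    ys,xs=np.where(m); y=ys.min(); print("pred top",u.round(1),"obs topmost row",y+y0,"x-mid rows",[(round(float(xs[ys==k].mean()+x0),1),int((ys==k).sum())) for k in (y+5,y+12,y+20)])
```

```text
[0.4968 0.2837 0.12  ]
[0.5609 0.0394 0.12  ]
[0.4519 0.0611 0.12  ]
pred top [413.4 244.2] obs topmost row 238 x-mid rows [(413.5, 18), (414.5, 16), (412.0, 13)]
pred top [302.3 201.9] obs topmost row 198 x-mid rows [(302.0, 17), (302.0, 15), (301.5, 12)]
pred top [340.2 182.4] obs topmost row 177 x-mid rows [(341.0, 17), (341.5, 14), (340.5, 12)]
```

```bash
python3 -c "
from station import *; print(finish_job())"
```

```text
the job is handed in; nothing more can be done
None
```

I handed the job in without seeing a verdict. On the last camera check, the sole brush lay on its back, bristles up, clamped and about 2 mm from the seat centre. All three side brushes I found stood upright in cups, within about 2 mm of centre, with bristles roughly 0.04 to 0.15 rad off facing inward. The arm ended clear of everything.

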